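# Snug up the press's oil filler plug and cap it

## Robot

A 7-joint arm with a two-finger parallel gripper is mounted at the origin on the work surface. World frame = base frame: x ahead of the robot, y to its left, z up, the work surface at z = 0. Lengths are in m, angles in rad, forces in N, time in s.
With the tool pointing down it reaches from about 0.4 to 0.9 m from the base axis. Payload 5.5 kg.
Tool frame: the origin (TCP) lies midway between the tips of the shut fingers; the grasp point (between the pads) lies robot.tcp_to_grasp behind it (robot.tcp_to_grasp is the distance from the TCP to the grasp point, in m); z points along the fingers, x is the direction in which the jaws open and shut, and the axes are right-handed (so a half turn about z gives the same grasp; the last joint's range is limited). The gripper opens to 92 mm and grips with 3 to 60 N. Pads are 19 mm wide; open, the fingers measure 130 mm over their backs; the gripper's body (75 mm by 190 mm) begins 47 mm behind the grasp point.
Start: joints at [1.594, 0.501, -0.427, 1.55, 0.221, 1.138, -0.21], TCP at [0.154, -0.631, 0.227] pointing down, gripper open.
Joint ranges: [-2.88, 2.88], [-0.31, 2.03], [-1.54, 1.56], [0.2, 2.42], [-1.41, 4.55], [0.19, 2.02], [-2.57, 2.57]. Speed limits (rad/s): [2.57, 2.57, 3.14, 3.14, 3.14, 3.14, 3.14].

## Interface

Orientations are given as a 3x3 rotation matrix whose columns are the frame's x, y, z axes.
In Python, from cell import robot gives the robot as it stands.
- The arm moves only by the tool arm_command, never from a script. Its argument "plan" is a list of rows, each an object with "translation": the shift along the tool's x, y, z in m, a list of three; "spin": the turn about the tool's z in rad; "grip": the closure, from -1 (fully open) to 1 (shut). In form: [{"translation": [tx, ty, tz], "spin": spin, "grip": grip}, ...]. A call has exactly 8 rows; each row is the pose to reach, as a shift and turn from the pose measured when the call began, along the tool's axes at that moment; what a row does not reach only later rows make up. A row lasts 1/8 s, in which the tool goes at most 62.5 mm and 10.7 degrees, less where a joint would pass 70% of its speed; a pose out of reach is approached as far as the arm can. A call with a gripper value outside its range is refused whole. The fingers move at their own pace and stop on an object; "grip_force" is the grip in N (left out, the last holds). Time passes only in rows, so rows that repeat a pose let the fingers close, or fill a call up. It gives the time, the measured TCP pose, the force and the opening at its end, in the units of the state.
- robot.observe(): the state, without advancing time (a new reading comes with each control period).
- robot.grab_frame(name): name is "scene" or "top" or "wrist"; returns the picture (420x560x3 uint8, blue, green, red); there is no depth.
- robot.get_calibration(name): a dict with "camera_matrix" (3x3 intrinsics, pixels), "position" and "attitude" of the camera in the world. Camera axes: x right, y up, looking along -z (the intrinsics and any distortion apply to the point x, -y, -z); pixel columns grow to the right and rows downward; lengths in m; the calibration is good to about 2 mm. The wrist camera is an equidistant fisheye: a pixel r from the principal point sees the ray r / f radians off the axis. A picture is of the moment at which its call begins: read the wrist's pose just before it. get_calibration takes no time and is no camera call; for the wrist camera it gives the pose at the moment of the call.
- robot.job_done(): hands the job in, once; it reports no verdict.
The state is a dict: "time": time; "qpos": joint angles; "qd": joint speeds; "tau": joint torques, N m; "eef_pos": TCP position; "orientation": TCP orientation; "contact_force": force on the tool from outside, world axes, zero at the start; "torque": the same for the moment, N m; "finger_gap": opening from 0.0 (shut) to 1.0 (fully open).
Only numpy, scipy, OpenCV 4.12 (cv2) and the standard library are available. Lean on these libraries where they do the work, as an engineer would, in place of code of your own. Each camera call takes 0.05 s, during which the arm holds its last target.

## Task

Tighten the winged filler plug on top of the green press clockwise until its tapered thread is firmly snug (about 0.5 N m, roughly a tenth of a turn past where it first goes stiff), but do not overtighten it. Then put the round metal dust cap over the plug, fully down on the press head, and leave the other things alone.

Things in the scene. Friction and masses are not known exactly. Their poses are not given: they have to be found in the camera images.
- press: Green cast bench press, fixed to the bench. Origin under the centre of its round column; z up. Base plate 180 (x) by 320 (y) mm, 16 high, y from -100 to +220. Head: block 110 (x) by 245 (y) mm, y from -60 to +185, top face 200 mm above the bench. The square ram (28 mm) rises to 240 mm at y = +145.
- filler (a point): Point on the axis of the filler, in the flat top face of the press head (200 mm above the bench); axes as the press, z up. A dark steel collar 48 mm across and 14 mm high stands on the face around this axis; the plug screws into it.
- plug: Steel filler plug with a right-hand tapered thread; tightens clockwise seen from above and stays where it is left. Origin on its axis, about at the press head's top face; z up. Its grip is an upright wing, a flat bar 40 mm long along the plug's x, 14 mm thick along its y, 15 to 46 mm above the press head. It sinks 2 mm a turn; its height and angle do not tell when it is snug.
- plug_top (a point): Centre of the wing's top face, on the plug's axis, about 46 mm above the press head. The plug first runs freely (0.07 N m) for an unknown 0.8 to 3.2 rad, then the taper goes stiff at once at 0.4 N m and the turning torque climbs 0.3 N m per further rad. Snug: 0.25 to 1.3 rad past that, 0.47 to 0.79 N m at the last; more is overtightened. Read at a standstill it is 0.1 to 0.25 N m lower.
- cap: Round aluminium dust cap, an inverted cup open below, standing on the bench, 0.1 to 0.2 kg. Origin at the centre of its open rim; z up. 60 mm outside diameter, 54 mm inside, 55 mm tall, 51 mm deep inside, with a knob on top: 22 mm diameter from 60 to 78 mm above the rim, on a 12 mm neck. In place it stands round the collar and the plug with its rim on the press head's top face.
- tin: Closed steel tin, bystander, 68 mm diameter, 90 mm tall; origin under its centre.
- wrench: Steel wrench lying on the bench, bystander, 170 mm long along its x; origin on its underside.
- basket: White slatted plastic basket, bystander, 110 by 150 mm and 50 mm tall; origin under its centre.
There are look-alikes about, which are no part of the job. Leave any blue or yellow look-alike of the cap alone.

How it is judged:
By the outcome, as a careful person would: the job done as asked, in the order asked, and still so for the second after the job is handed in, with the robot touching nothing.
It also fails if it takes over 72 s, if anything falls off the work surface, if the arm or the gripper's body presses on something with over 40 N, if the wrist force passes 120 N, or if a joint passes its speed limit or range.

## Working session

There is one attempt and no reset: what is moved stays moved. The work goes in short steps, Python scripts to look and compute and a tool call to move; the robot and the scene stay as the last step left them, time stands still between calls to the robot, and variables do not carry over. Pictures are saved under pics/ and viewed, and the job is handed in when it is done.

Besides the shell and the picture viewer there is one more tool, called after "Call:" by a JSON object that holds its "op" and its "data". arm_command: Moves the arm, as the interface text tells. Its arguments: {"type":"object","properties":{"plan":{"type":"array"},"grip_force":{"type":"number"}},"required":["plan"]}

```bash
ls; mkdir -p pics
python3 - <<'E'
from cell import robot
import cv2
print(robot.tcp_to_grasp)
s=robot.observe()
for k,v in s.items(): print(k,v)
for n in ["scene","top","wrist"]:
    c=robot.get_calibration(n); print(n,c)
    cv2.imwrite(f"pics/{n}0.png",robot.grab_frame(n))
E
```

```text
pics
0.0188
time 0.0
qpos [ 1.59421649  0.50186498 -0.42674868  1.5514793   0.22077849  1.13826782
 -0.21032279]
qd [-3.07069576e-05 -5.90465658e-04  8.64369903e-04 -1.48567128e-03
  2.29577220e-03  3.51116278e-07  4.96514493e-04]
tau [-2.22554045e-04 -5.66591442e+01 -5.81616104e+00 -2.79111332e+01
 -6.85693114e-02  3.05943622e-02  2.08985880e-04]
eef_pos [ 0.15414015 -0.63072669  0.22565165]
orientation [[ 2.37480178e-01 -9.71392304e-01 -3.96714361e-04]
 [-9.71390387e-01 -2.37480498e-01  1.93118618e-03]
 [-1.97015131e-03 -7.32539198e-05 -9.99998057e-01]]
contact_force [-0.96907121  0.53067171 -0.37864202]
torque [0.01692286 0.00811047 0.02282355]
finger_gap 0.9967259025461297
scene {'camera_matrix': array([[520.67562581,   0.        , 286.98200399],
       [  0.        , 520.67562581, 215.31590615],
       [  0.        ,   0.        ,   1.        ]]), 'position': array([1.24028419, 0.06221075, 1.08066133]), 'attitude': array([[-0.26777279, -0.77545005,  0.57181724],
       [ 0.96334483, -0.22550133,  0.14531307],
       [ 0.01626252,  0.58976807,  0.80740892]])}
top {'camera_matrix': array([[407.99183292,   0.        , 283.83481535],
       [  0.        , 407.99183292, 207.02424668],
       [  0.        ,   0.        ,   1.        ]]), 'position': array([ 0.50042893, -0.08788141,  1.01609566]), 'attitude': array([[ 0.0166668 ,  0.9918924 , -0.1259829 ],
       [-0.9996968 ,  0.01424716, -0.02008291],
       [-0.01812519,  0.12627942,  0.99182911]])}
wrist {'camera_matrix': array([[325.1922621 ,   0.        , 275.77658284],
       [  0.        , 325.1922621 , 208.33357034],
       [  0.        ,   0.        ,   1.        ]]), 'position': array([ 0.22661057, -0.61364659,  0.38259649]), 'attitude': array([[ 0.23747407,  0.93290979,  0.27071274],
       [-0.97139097,  0.22874733,  0.06382981],
       [-0.00237736, -0.27812583,  0.96054171]])}
```

View pics/scene0.png

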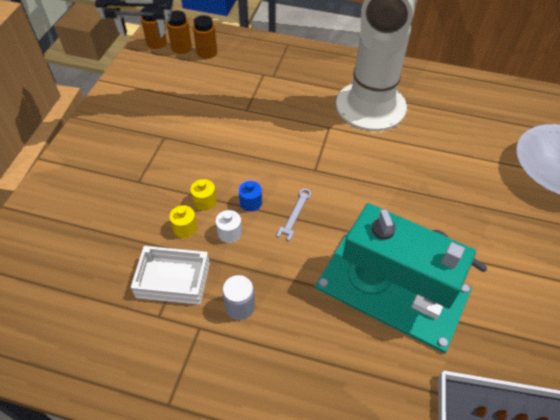

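View pics/top0.png

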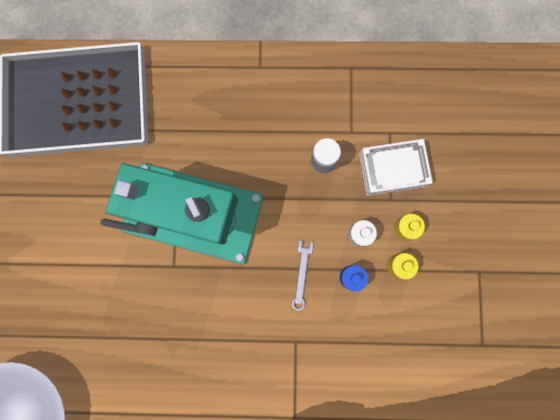

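View pics/wrist0.png

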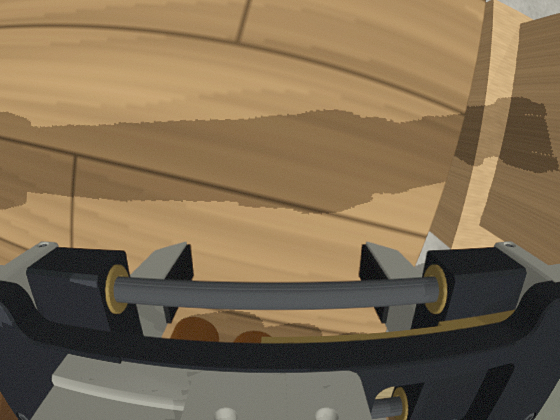

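The top view shows:
- the press, with the winged plug at about (197,209)
- the metal cap with a knob at about (364,233)
- the plain tin at (326,155)
- the blue look-alike at (354,278) and the yellow ones at (411,226) and (405,266)

The grey/white object with a knob at (364,233) fits the cap. I'll confirm that and the plug in enlarged crops.

```bash
cat > h.py <<'E'
import numpy as np, cv2
from cell import robot
def ray(n,px,cal=None):
    c=cal or robot.get_calibration(n); K=c["camera_matrix"]
    u=(px[0]-K[0,2])/K[0,0]; v=(px[1]-K[1,2])/K[1,1]
    if n=="wrist":
        r=np.hypot(u,v); s=np.sin(r)/r if r>1e-9 else 1
        d=np.array([u*s,-v*s,-np.cos(r)])
    else: d=np.array([u,-v,-1.])
    d=c["attitude"]@d; return c["position"],d/np.linalg.norm(d)
def onz(n,px,z,cal=None):
    p,d=ray(n,px,cal); return p+d*(z-p[2])/d[2]
def proj(n,P,cal=None):
    c=cal or robot.get_calibration(n); K=c["camera_matrix"]
    q=c["attitude"].T@(np.array(P)-c["position"]); x,y,z=q[0],-q[1],-q[2]
    if n=="wrist":
        r=np.hypot(x,y); th=np.arctan2(r,z); k=th/r if r>1e-9 else 0
        return np.array([K[0,0]*x*k+K[0,2],K[1,1]*y*k+K[1,2]])
    return np.array([K[0,0]*x/z+K[0,2],K[1,1]*y/z+K[1,2]])
def tri(obs):
    A=np.zeros((3,3));b=np.zeros(3)
    for n,px in obs:
        p,d=ray(n,px);M=np.eye(3)-np.outer(d,d);A+=M;b+=M@p
    return np.linalg.solve(A,b)
E
python3 - <<'E'
import cv2, numpy as np
t=cv2.imread("pics/top0.png"); s=cv2.imread("pics/scene0.png")
a=cv2.resize(t[130:290,95:255+10][:, :170],None,fx=4,fy=4,interpolation=cv2.INTER_CUBIC)[:600,:]
b=cv2.resize(t[210:300,330:430],None,fx=6,fy=6,interpolation=cv2.INTER_CUBIC)
c=cv2.resize(s[195:350,310:490],None,fx=4,fy=4,interpolation=cv2.INTER_CUBIC)[:600]
d=cv2.resize(s[170:260,160:280],None,fx=6,fy=6,interpolation=cv2.INTER_CUBIC)
for n,i in zip("abcd",(a,b,c,d)): cv2.imwrite(f"pics/crop_{n}.png",i)
E
```

```text
(no output)
```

View pics/crop_a.png

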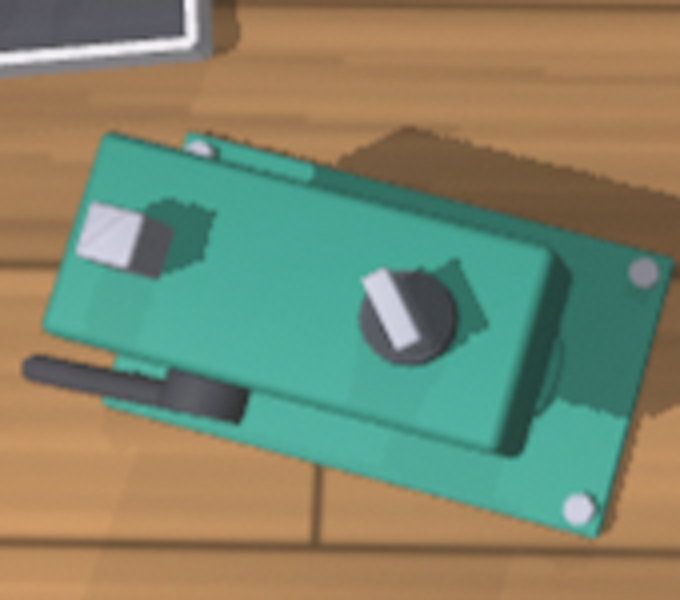

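View pics/crop_b.png

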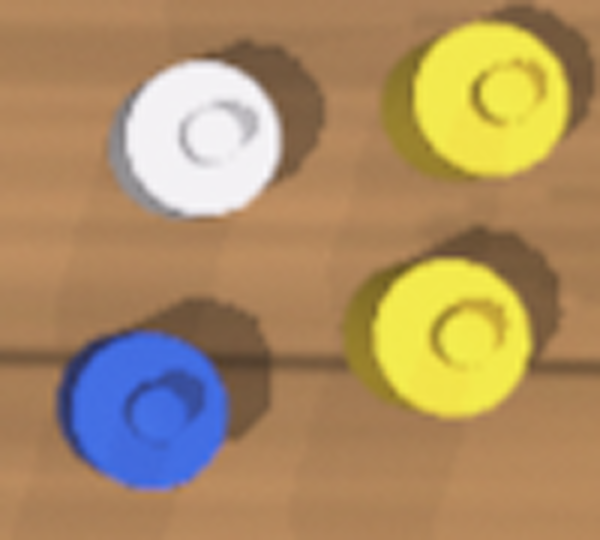

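View pics/crop_c.png

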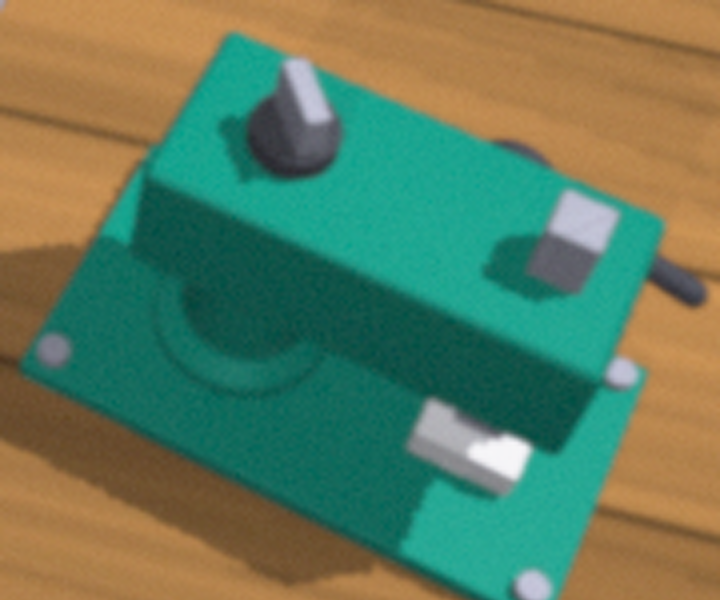

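View pics/crop_d.png

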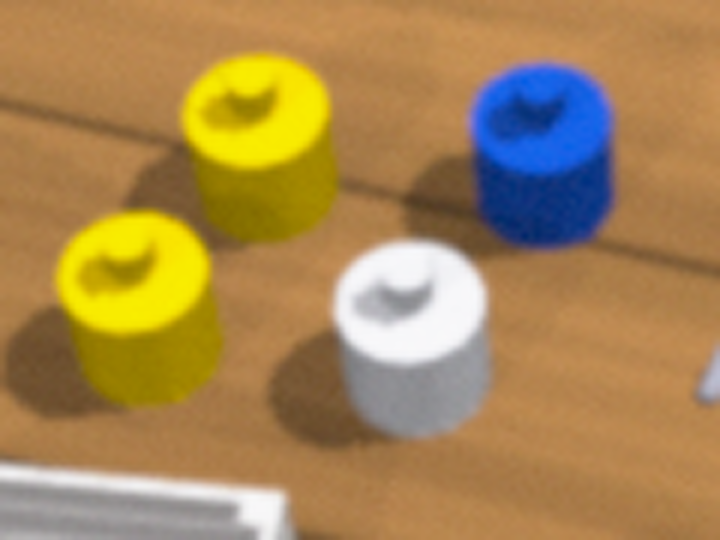

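The crops confirm that the white-metal capped object with the knob, at top (364,233) and scene (229,227), is the cap; the others are yellow or blue. The plug's wing has its bright top face at crop_a about (390,309), which is top (192.5,207).

Run:
```python
from h import *
t=cv2.imread("pics/top0.png"); s=cv2.imread("pics/scene0.png")
def blobs(img,roi,f):
    x0,y0,x1,y1=roi; c=img[y0:y1,x0:x1]; 
    m=f(c.astype(int)).astype(np.uint8)
    n,l,st,ce=cv2.connectedComponentsWithStats(m)
    i=1+np.argmax(st[1:,4]); mm=(l==i)
    ys,xs=np.nonzero(mm); pts=np.c_[xs+x0,ys+y0].astype(np.float32)
    return pts
def white(th): return lambda c:(c.min(2)>th)
for name,img,roi in (("top",t,(180,190,215,225)),("scene",s,(370,205,400,240))):
    for th in (130,150,170):
        p=blobs(img,roi,white(th)); r=cv2.minAreaRect(p); print(name,th,len(p),p.mean(0),r)
# wing
for th in (130,150,170):
    a=blobs(t,(180,190,215,225),white(th)); b=blobs(s,(370,205,400,240),white(th))
    r=cv2.minAreaRect(a); bx=cv2.boxPoints(r); w=np.array([onz("top",q,.246) for q in bx])
    e=[w[1]-w[0],w[2]-w[1]]; L=[np.linalg.norm(x) for x in e]; k=int(np.argmax(L))
    print("wing",onz("top",r[0],.246),onz("top",a.mean(0),.246),L,np.degrees(np.arctan2(e[k][1],e[k][0]))%180)
    w2=np.array([onz("top",q,.246) for q in a]); u,sv,vt=np.linalg.svd(w2-w2.mean(0)); print(" pca deg",np.degrees(np.arctan2(vt[0,1],vt[0,0]))%180)
    print(" scene",onz("scene",b.mean(0),.246))
# collar dark ellipse
dark=lambda c:(c.max(2)<120)&(c.max(2)-c.min(2)<35)
a=blobs(t,(175,185,220,230),lambda c:((c.max(2)-c.min(2)<40)))
h=cv2.convexHull(a); (x,y),r=cv2.minEnclosingCircle(h); print("collar",x,y,r,onz("top",(x,y),.214), "r m", r/408*.8)
# cap
for name,img,roi in (("top",t,(340,212,385,255)),("scene",s,(210,205,248,246))):
    for th in (150,180,200):
        p=blobs(img,roi,white(th)); e=cv2.fitEllipse(cv2.convexHull(p)); print(name,"cap",th,len(p),e,onz(name,e[0],.055))
# tin
# press corners of head top in top view
cs=np.array([[108,133],[43,328],[500,455],[551,243]])/4+[95,130]
W=np.array([onz("top",q,.2) for q in cs]); print(W, np.linalg.norm(W-np.roll(W,-1,0),axis=1), W.mean(0))
```

```text
top 130 146 [192.13014 206.74658] ((192.1000213623047, 206.7000274658203), (20.124608993530273, 6.7082037925720215), 63.43495178222656)
top 150 131 [192.18321 206.80916] ((192.24658203125, 206.84246826171875), (19.779781341552734, 6.538086891174316), 65.55604553222656)
top 170 119 [192.16806 206.86554] ((192.2000274658203, 206.9000244140625), (18.782970428466797, 5.813776016235352), 63.43495178222656)
scene 130 115 [386.33044 217.09566] ((386.3275451660156, 217.06895446777344), (18.198143005371094, 6.499336242675781), 68.19859313964844)
scene 150 96 [386.3229 217.1875] ((386.2586364746094, 216.8965301513672), (17.08397102355957, 5.756555080413818), 68.19859313964844)
scene 170 76 [386.4342  217.19737] ((386.43194580078125, 217.23667907714844), (16.000001907348633, 4.769230842590332), 67.38013458251953)
wing [0.59635328 0.10304984 0.246     ] [0.59626446 0.10298798 0.246     ] [np.float64(0.012764526808256725), np.float64(0.039246645387090204)] 28.641102429421977
 pca deg 28.52827333085861
 scene [0.59822467 0.10286143 0.246     ]
wing [0.59608303 0.10275618 0.246     ] [0.59614542 0.
[... 979 characters left out ...]
cene cap 150 464 ((229.00741577148438, 224.21119689941406), (25.237260818481445, 31.820711135864258), 156.92527770996094) [ 0.57834616 -0.24916259  0.055     ]
scene cap 180 371 ((227.77268981933594, 220.1739501953125), (20.27616310119629, 25.077966690063477), 86.0090103149414) [ 0.56789249 -0.25597239  0.055     ]
scene cap 200 328 ((227.83966064453125, 220.1487579345703), (19.51381492614746, 24.541276931762695), 83.74246978759766) [ 0.56777662 -0.2558421   0.055     ]
[[0.69018403 0.26353061 0.2       ]
 [0.58871775 0.28997173 0.2       ]
 [0.52823888 0.05505847 0.2       ]
 [0.63592614 0.03299549 0.2       ]] [0.10485485 0.24257356 0.10992416 0.23683403] [0.6107667  0.16038908 0.2       ]
```

```bash
cat > mv.py <<'E'
import sys
from h import *
# usage: mv.py x y z yaw_deg(jaw axis)  -> translation and spin in tool axes
s=robot.observe(); R=np.array(s["orientation"]); p=np.array(s["eef_pos"])
a=list(map(float,sys.argv[1:]))
t=R.T@(np.array(a[:3])-p); yaw=np.degrees(np.arctan2(R[1,0],R[0,0]))
print("t",s["time"],"pos",p.round(4),"yaw",yaw.round(2),"tilt",np.degrees(np.arccos(-R[2,2])).round(2))
print("q",s["qpos"].round(3))
print("trans",t.round(4),"dist",np.linalg.norm(t).round(3),end=" ")
if len(a)>3: print("spin",np.radians(yaw-a[3]).round(4), "(+-2pi alt)")
E
python3 mv.py 0.48 -0.36 0.36 118
```

```text
t 0.15 pos [ 0.1543 -0.6309  0.2259] yaw -76.26 tilt 0.09
q [ 1.594  0.502 -0.427  1.551  0.221  1.138 -0.21 ]
trans [-0.1859 -0.3808 -0.1338] dist 0.444 spin -3.3904 (+-2pi alt)
```

Call:
{"op": "arm_command", "data": {"plan": [{"translation":[-0.02,-0.04,-0.03],"spin":-0.1,"grip":-1},{"translation":[-0.045,-0.09,-0.06],"spin":-0.25,"grip":-1},{"translation":[-0.07,-0.14,-0.09],"spin":-0.4,"grip":-1},{"translation":[-0.095,-0.19,-0.12],"spin":-0.55,"grip":-1},{"translation":[-0.12,-0.24,-0.134],"spin":-0.7,"grip":-1},{"translation":[-0.145,-0.29,-0.134],"spin":-0.85,"grip":-1},{"translation":[-0.168,-0.34,-0.134],"spin":-1.0,"grip":-1},{"translation":[-0.186,-0.38,-0.134],"spin":-1.1,"grip":-1}]}}

```text
time: 1.15
eef_pos: [0.4807, -0.3581, 0.3603]
orientation: [[0.975, -0.224, -0.0], [-0.224, -0.975, 0.002], [-0.0, -0.002, -1.0]]
contact_force: [-0.2, -0.1, 1.0]
finger_gap: 1.002
```

```bash
python3 mv.py 0.597 0.103 0.36 118
```

```text
t 1.15 pos [ 0.4807 -0.3581  0.3603] yaw -12.92 tilt 0.09
q [ 1.196  0.38  -0.808  1.499  0.275  1.381  0.147]
trans [ 0.0102 -0.4754  0.001 ] dist 0.476 spin -2.2849 (+-2pi alt)
```

Call:
{"op": "arm_command", "data": {"plan": [{"translation":[0.0,-0.05,0.0],"spin":-0.15,"grip":-1},{"translation":[0.0,-0.11,0.0],"spin":-0.3,"grip":-1},{"translation":[0.0,-0.17,0.0],"spin":-0.45,"grip":-1},{"translation":[0.0,-0.23,0.0],"spin":-0.6,"grip":-1},{"translation":[0.0,-0.29,0.0],"spin":-0.75,"grip":-1},{"translation":[0.0,-0.35,0.0],"spin":-0.9,"grip":-1},{"translation":[0.005,-0.41,0.0],"spin":-1.05,"grip":-1},{"translation":[0.01,-0.45,0.0],"spin":-1.2,"grip":-1}]}}

```text
time: 2.15
eef_pos: [0.591, 0.0815, 0.361]
orientation: [[0.555, 0.832, -0.0], [0.832, -0.555, 0.002], [0.002, -0.001, -1.0]]
contact_force: [0.1, -0.1, 0.4]
finger_gap: 0.998
```

```bash
python3 mv.py 0.597 0.103 0.32 118
```

```text
t 2.15 pos [0.591  0.0815 0.361 ] yaw 56.27 tilt 0.13
q [ 0.612  0.487 -1.134  1.5    0.44   1.434  0.445]
trans [ 0.0211 -0.0069  0.0411] dist 0.047 spin -1.0774 (+-2pi alt)
```

Call:
{"op": "arm_command", "data": {"plan": [{"translation":[0.003,-0.001,0.005],"spin":-0.15,"grip":-1},{"translation":[0.006,-0.002,0.01],"spin":-0.3,"grip":-1},{"translation":[0.01,-0.003,0.015],"spin":-0.45,"grip":-1},{"translation":[0.014,-0.005,0.02],"spin":-0.6,"grip":-1},{"translation":[0.017,-0.006,0.03],"spin":-0.75,"grip":-1},{"translation":[0.021,-0.007,0.041],"spin":-0.9,"grip":-1},{"translation":[0.021,-0.007,0.041],"spin":-1.077,"grip":-1},{"translation":[0.021,-0.007,0.041],"spin":-1.077,"grip":-1}]}}

```text
time: 3.15
eef_pos: [0.5967, 0.1029, 0.3194]
orientation: [[-0.468, 0.884, -0.001], [0.884, 0.468, 0.003], [0.003, 0.0, -1.0]]
contact_force: [1.1, -0.5, 0.3]
finger_gap: 1.0
```

```bash
python3 - <<'E'
from h import *
c=robot.get_calibration("wrist"); im=robot.grab_frame("wrist"); cv2.imwrite("pics/w1.png",im)
np.save("w1cal.npy",c,allow_pickle=True)
for P in ([.597,.103,.246],[.597+.02*np.cos(.49),.103+.02*np.sin(.49),.246],[.597-.02*np.cos(.49),.103-.02*np.sin(.49),.246]): print(proj("wrist",P,c))
E
python3 mv.py 0.597 0.103 0.22 118
```

```text
[275.35221993 220.43094289]
[275.44655476 245.18599593]
[275.25483594 194.36033503]
t 3.2 pos [0.5968 0.1029 0.3197] yaw 117.77 tilt 0.17
q [ 0.645  0.666 -1.341  1.537  0.648  1.455  1.333]
trans [-0.0003  0.0002  0.0997] dist 0.1 spin -0.004 (+-2pi alt)
```

View pics/w1.png

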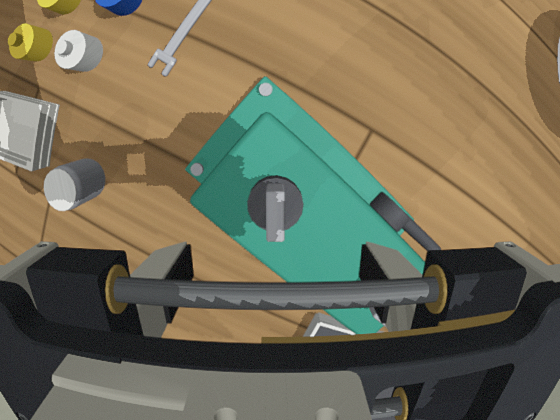

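Run:
```python
from h import *
im=cv2.imread("pics/w1.png"); cv2.imwrite("pics/w1c.png",cv2.resize(im[165:255,225:325],None,fx=6,fy=6,interpolation=cv2.INTER_CUBIC))
```

```text
(no output)
```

View pics/w1c.png

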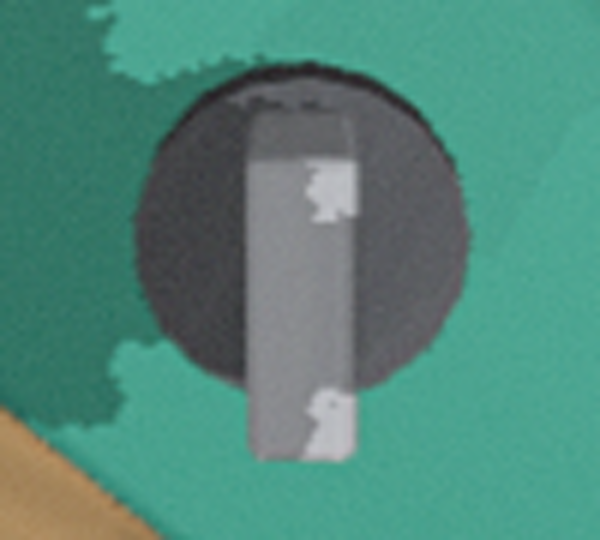

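Run:
```python
from h import *
c=np.load("w1cal.npy",allow_pickle=True).item()
f=lambda x,y:(225+x/6,165+y/6)
N=onz("wrist",f(302,460),.246,c);F=onz("wrist",f(302,158),.246,c)
print(N,F,(N+F)/2,np.linalg.norm(N-F),np.degrees(np.arctan2(*(N-F)[1::-1])))
print(onz("wrist",f(246,300),.246,c),onz("wrist",f(356,300),.246,c))
# collar: outline at z .214: left 135,right 470 top 65
for q in [(135,220),(470,240)]: print("collar",onz("wrist",f(*q),.214,c))
```

```text
[0.61210977 0.11097319 0.246     ] [0.57732317 0.09257848 0.246     ] [0.59471647 0.10177584 0.246     ] 0.0393506430205504 27.869307959241212
[0.5964877  0.09487969 0.246     ] [0.59013739 0.10690985 0.246     ]
collar [0.60264219 0.0797077  0.214     ]
collar [0.58335348 0.12244477 0.214     ]
```

The wrist crop shows the wing's top face at px x 266–284, y 191–242. It is aligned with the tool y and centred between the jaws to within about 1–2 mm. Next I descend.

Call:
{"op": "arm_command", "data": {"plan": [{"translation":[0.0,-0.001,0.015],"spin":0,"grip":-1},{"translation":[0.0,-0.001,0.035],"spin":0,"grip":-1},{"translation":[0.0,-0.001,0.055],"spin":0,"grip":-1},{"translation":[0.0,-0.001,0.07],"spin":0,"grip":-1},{"translation":[0.0,-0.001,0.085],"spin":0,"grip":-1},{"translation":[0.0,-0.001,0.095],"spin":0,"grip":-1},{"translation":[0.0,-0.001,0.1],"spin":0,"grip":-1},{"translation":[0.0,-0.001,0.1],"spin":0,"grip":-1}]}}

```text
time: 4.2
eef_pos: [0.5958, 0.1028, 0.2196]
orientation: [[-0.466, 0.885, -0.001], [0.885, 0.466, 0.003], [0.003, 0.001, -1.0]]
contact_force: [0.3, 0.0, -0.1]
finger_gap: 0.997
```

```bash
cat > st.py <<'E'
from h import *
s=robot.observe();R=s["orientation"];yaw=np.degrees(np.arctan2(R[1,0],R[0,0]))
print("t",round(s["time"],3),"pos",s["eef_pos"].round(4),"yaw",yaw.round(2),"yawrad",np.radians(yaw).round(4),"q",s["qpos"].round(3))
print("F",s["contact_force"].round(2),"Ftool",(R.T@s["contact_force"]).round(2),"M",s["torque"].round(3),"tau7",s["tau"][6].round(3),"qd7",s["qd"][6].round(3),"gap",round(s["finger_gap"]*92,2))
E
python3 st.py
```

```text
t 4.2 pos [0.5958 0.1028 0.2196] yaw 117.78 yawrad 2.0556 q [ 0.619  0.746 -1.265  1.661  0.735  1.296  1.27 ]
F [ 0.34  0.01 -0.12] Ftool [-0.15  0.3   0.12] M [ 0.181 -0.111  0.025] tau7 -0.021 qd7 0.0 gap 91.71
```

Close the fingers on the wing.

Call:
{"op": "arm_command", "data": {"plan": [{"translation":[0,0,0],"spin":0,"grip":0.3},{"translation":[0,0,0],"spin":0,"grip":0.6},{"translation":[0,0,0],"spin":0,"grip":1},{"translation":[0,0,0],"spin":0,"grip":1},{"translation":[0,0,0],"spin":0,"grip":1},{"translation":[0,0,0],"spin":0,"grip":1},{"translation":[0,0,0],"spin":0,"grip":1},{"translation":[0,0,0],"spin":0,"grip":1}], "grip_force": 50}}

```text
time: 5.2
eef_pos: [0.5958, 0.1028, 0.2196]
orientation: [[-0.466, 0.885, -0.001], [0.885, 0.466, 0.003], [0.003, 0.001, -1.0]]
contact_force: [0.8, -0.7, 0.3]
finger_gap: 0.179
```

```bash
python3 st.py
```

```text
t 5.2 pos [0.5958 0.1028 0.2196] yaw 117.77 yawrad 2.0555 q [ 0.619  0.746 -1.265  1.661  0.735  1.296  1.27 ]
F [ 0.81 -0.73  0.27] Ftool [-1.03  0.38 -0.27] M [ 0.074 -0.144  0.006] tau7 -0.0 qd7 -0.0 gap 16.49
```

Call:
{"op": "arm_command", "data": {"plan": [{"translation":[0,0,0],"spin":0,"grip":1},{"translation":[0,0,0],"spin":0,"grip":1},{"translation":[0,0,0],"spin":0.03,"grip":1},{"translation":[0,0,0],"spin":0.08,"grip":1},{"translation":[0,0,0],"spin":0.13,"grip":1},{"translation":[0,0,0],"spin":0.18,"grip":1},{"translation":[0,0,0],"spin":0.23,"grip":1},{"translation":[0,0,0],"spin":0.28,"grip":1}]}}

```text
time: 6.2
eef_pos: [0.5961, 0.1022, 0.2196]
orientation: [[-0.2, 0.98, -0.0], [0.98, 0.2, 0.002], [0.002, 0.0, -1.0]]
contact_force: [1.6, -2.0, -0.5]
finger_gap: 0.152
```

```bash
python3 st.py
```

```text
t 6.2 pos [0.5961 0.1022 0.2196] yaw 101.54 yawrad 1.7723 q [ 0.597  0.707 -1.208  1.661  0.688  1.266  1.021]
F [ 1.62 -1.96 -0.54] Ftool [-2.25  1.2   0.54] M [-0.449 -0.436  0.116] tau7 0.391 qd7 -0.347 gap 13.94
```

Call:
{"op": "arm_command", "data": {"plan": [{"translation":[0,0,0],"spin":0.05,"grip":1},{"translation":[0,0,0],"spin":0.1,"grip":1},{"translation":[0,0,0],"spin":0.15,"grip":1},{"translation":[0,0,0],"spin":0.2,"grip":1},{"translation":[0,0,0.0001],"spin":0.25,"grip":1},{"translation":[0,0,0.0001],"spin":0.3,"grip":1},{"translation":[0,0,0.0001],"spin":0.35,"grip":1},{"translation":[0,0,0.0001],"spin":0.4,"grip":1}]}}

```text
time: 7.2
eef_pos: [0.5962, 0.102, 0.2194]
orientation: [[0.2, 0.98, -0.0], [0.98, -0.2, 0.002], [0.002, -0.001, -1.0]]
contact_force: [0.1, -1.5, 0.6]
finger_gap: 0.149
```

```bash
python3 st.py
```

```text
t 7.2 pos [0.5962 0.102  0.2194] yaw 78.45 yawrad 1.3693 q [ 0.56   0.655 -1.122  1.663  0.62   1.227  0.668]
F [ 0.11 -1.46  0.58] Ftool [-1.4   0.4  -0.59] M [-0.248 -0.437  0.107] tau7 0.39 qd7 -0.349 gap 13.72
```

Call:
{"op": "arm_command", "data": {"plan": [{"translation":[0,0,0],"spin":0.04,"grip":1},{"translation":[0,0,0],"spin":0.08,"grip":1},{"translation":[0,0,0],"spin":0.12,"grip":1},{"translation":[0,0,0],"spin":0.16,"grip":1},{"translation":[0,0,0.0001],"spin":0.2,"grip":1},{"translation":[0,0,0.0001],"spin":0.24,"grip":1},{"translation":[0,0,0.0001],"spin":0.28,"grip":1},{"translation":[0,0,0.0001],"spin":0.32,"grip":1}]}}

```text
time: 8.2
eef_pos: [0.5962, 0.1019, 0.2193]
orientation: [[0.501, 0.866, -0.0], [0.866, -0.501, 0.002], [0.001, -0.001, -1.0]]
contact_force: [0.5, -1.2, -0.3]
finger_gap: 0.15
```

```bash
python3 st.py
```

```text
t 8.2 pos [0.5962 0.1019 0.2193] yaw 59.97 yawrad 1.0466 q [ 0.524  0.617 -1.052  1.664  0.567  1.2    0.385]
F [ 0.54 -1.16 -0.34] Ftool [-0.73  1.05  0.34] M [-0.482 -0.307  0.098] tau7 0.299 qd7 -0.278 gap 13.78
```

Call:
{"op": "arm_command", "data": {"plan": [{"translation":[0,0,0],"spin":0.04,"grip":1},{"translation":[0,0,0],"spin":0.08,"grip":1},{"translation":[0,0,0],"spin":0.12,"grip":1},{"translation":[0,0,0],"spin":0.16,"grip":1},{"translation":[0,0,0.0001],"spin":0.2,"grip":1},{"translation":[0,0,0.0001],"spin":0.24,"grip":1},{"translation":[0,0,0.0001],"spin":0.28,"grip":1},{"translation":[0,0,0.0001],"spin":0.32,"grip":1}]}}

```text
time: 9.2
eef_pos: [0.5962, 0.1017, 0.2192]
orientation: [[0.749, 0.662, -0.0], [0.662, -0.749, 0.002], [0.001, -0.001, -1.0]]
contact_force: [0.2, -2.1, 0.6]
finger_gap: 0.15
```

```bash
python3 st.py
```

```text
t 9.2 pos [0.5962 0.1017 0.2192] yaw 41.47 yawrad 0.7238 q [ 0.486  0.582 -0.98   1.665  0.516  1.177  0.101]
F [ 0.2  -2.11  0.61] Ftool [-1.25  1.72 -0.62] M [-0.631 -0.242  0.053] tau7 0.3 qd7 -0.279 gap 13.78
```

Call:
{"op": "arm_command", "data": {"plan": [{"translation":[0,0,0],"spin":0.04,"grip":1},{"translation":[0,0,0],"spin":0.08,"grip":1},{"translation":[0,0,0],"spin":0.12,"grip":1},{"translation":[0,0,0],"spin":0.16,"grip":1},{"translation":[0,0,0.0001],"spin":0.2,"grip":1},{"translation":[0,0,0.0001],"spin":0.24,"grip":1},{"translation":[0,0,0.0001],"spin":0.28,"grip":1},{"translation":[0,0,0.0001],"spin":0.32,"grip":1}]}}

```text
time: 10.2
eef_pos: [0.5961, 0.1017, 0.2191]
orientation: [[0.921, 0.39, -0.001], [0.39, -0.921, 0.001], [0.0, -0.001, -1.0]]
contact_force: [-0.0, -2.7, 0.8]
finger_gap: 0.149
```

```bash
python3 st.py
```

```text
t 10.2 pos [0.5961 0.1017 0.2191] yaw 22.98 yawrad 0.4011 q [ 0.444  0.552 -0.908  1.666  0.467  1.156 -0.185]
F [-0.04 -2.73  0.79] Ftool [-1.1   2.5  -0.79] M [-0.787 -0.071  0.081] tau7 0.303 qd7 -0.28 gap 13.7
```

Call:
{"op": "arm_command", "data": {"plan": [{"translation":[0,0,0],"spin":0.04,"grip":1},{"translation":[0,0,0],"spin":0.08,"grip":1},{"translation":[0,0,0],"spin":0.12,"grip":1},{"translation":[0,0,0],"spin":0.16,"grip":1},{"translation":[0,0,0.0001],"spin":0.2,"grip":1},{"translation":[0,0,0.0001],"spin":0.24,"grip":1},{"translation":[0,0,0.0001],"spin":0.28,"grip":1},{"translation":[0,0,0.0001],"spin":0.32,"grip":1}]}}

```text
time: 11.2
eef_pos: [0.596, 0.1016, 0.219]
orientation: [[0.997, 0.078, -0.001], [0.078, -0.997, 0.001], [-0.001, -0.001, -1.0]]
contact_force: [-1.7, -3.6, 1.0]
finger_gap: 0.153
```

```bash
python3 st.py
```

```text
t 11.2 pos [0.596  0.1016 0.219 ] yaw 4.49 yawrad 0.0784 q [ 0.399  0.525 -0.837  1.668  0.421  1.139 -0.472]
F [-1.73 -3.61  1.04] Ftool [-2.01  3.46 -1.05] M [-0.869  0.134  0.03 ] tau7 0.305 qd7 -0.283 gap 14.11
```

Call:
{"op": "arm_command", "data": {"plan": [{"translation":[0,0,0],"spin":0.04,"grip":1},{"translation":[0,0,0],"spin":0.08,"grip":1},{"translation":[0,0,0],"spin":0.12,"grip":1},{"translation":[0,0,0],"spin":0.16,"grip":1},{"translation":[0,0,0.0001],"spin":0.2,"grip":1},{"translation":[0,0,0.0001],"spin":0.24,"grip":1},{"translation":[0,0,0.0001],"spin":0.28,"grip":1},{"translation":[0,0,0.0001],"spin":0.32,"grip":1}]}}

```text
time: 12.2
eef_pos: [0.5959, 0.1016, 0.2188]
orientation: [[0.97, -0.242, -0.001], [-0.242, -0.97, 0.001], [-0.001, -0.001, -1.0]]
contact_force: [-1.7, -3.8, 1.4]
finger_gap: 0.149
```

```bash
python3 st.py
```

```text
t 12.2 pos [0.5959 0.1016 0.2188] yaw -13.98 yawrad -0.2441 q [ 0.353  0.502 -0.766  1.67   0.377  1.125 -0.761]
F [-1.69 -3.78  1.42] Ftool [-0.73  4.08 -1.43] M [-0.977  0.216  0.463] tau7 -0.078 qd7 -0.286 gap 13.67
```

Call:
{"op": "arm_command", "data": {"plan": [{"translation":[0,0,0],"spin":0.04,"grip":1},{"translation":[0,0,0],"spin":0.08,"grip":1},{"translation":[0,0,0],"spin":0.12,"grip":1},{"translation":[0,0,0],"spin":0.16,"grip":1},{"translation":[0,0,0.0001],"spin":0.2,"grip":1},{"translation":[0,0,0.0001],"spin":0.24,"grip":1},{"translation":[0,0,0.0001],"spin":0.28,"grip":1},{"translation":[0,0,0.0001],"spin":0.32,"grip":1}]}}

```text
time: 13.2
eef_pos: [0.5958, 0.1016, 0.2187]
orientation: [[0.844, -0.537, -0.001], [-0.537, -0.844, 0.001], [-0.002, -0.0, -1.0]]
contact_force: [-2.3, -4.7, 2.3]
finger_gap: 0.15
```

```bash
python3 st.py
```

```text
t 13.2 pos [0.5958 0.1016 0.2187] yaw -32.46 yawrad -0.5666 q [ 0.306  0.482 -0.696  1.671  0.336  1.112 -1.051]
F [-2.28 -4.68  2.26] Ftool [ 0.58  5.18 -2.26] M [-0.967  0.489  0.562] tau7 -0.171 qd7 -0.288 gap 13.79
```

Call:
{"op": "arm_command", "data": {"plan": [{"translation":[0,0,0],"spin":0.03,"grip":1},{"translation":[0,0,0],"spin":0.06,"grip":1},{"translation":[0,0,0],"spin":0.09,"grip":1},{"translation":[0,0,0],"spin":0.11,"grip":1},{"translation":[0,0,0],"spin":0.11,"grip":1},{"translation":[0,0,0],"spin":0.11,"grip":1},{"translation":[0,0,0],"spin":0.11,"grip":1},{"translation":[0,0,0],"spin":0.11,"grip":1}]}}

```text
time: 14.2
eef_pos: [0.5957, 0.1016, 0.2187]
orientation: [[0.78, -0.626, -0.001], [-0.626, -0.78, 0.001], [-0.002, -0.0, -1.0]]
contact_force: [-3.1, -4.1, 2.2]
finger_gap: 0.15
```

```bash
python3 st.py
```

```text
t 14.2 pos [0.5957 0.1016 0.2187] yaw -38.77 yawrad -0.6766 q [ 0.29   0.476 -0.672  1.672  0.323  1.109 -1.151]
F [-3.07 -4.07  2.22] Ftool [ 0.15  5.09 -2.22] M [-1.019  0.494  0.499] tau7 -0.536 qd7 -0.001 gap 13.82
```

Call:
{"op": "arm_command", "data": {"plan": [{"translation":[0,0,0],"spin":0.11,"grip":0.5},{"translation":[0,0,0],"spin":0,"grip":0},{"translation":[0,0,0],"spin":0,"grip":-0.5},{"translation":[0,0,0],"spin":0,"grip":-1},{"translation":[0,0,-0.02],"spin":0,"grip":-1},{"translation":[0,0,-0.05],"spin":0,"grip":-1},{"translation":[0,0,-0.08],"spin":0,"grip":-1},{"translation":[0,0,-0.1],"spin":0,"grip":-1}]}}

```text
time: 15.2
eef_pos: [0.5967, 0.1022, 0.3221]
orientation: [[0.779, -0.627, 0.002], [-0.627, -0.779, 0.002], [0.001, -0.003, -1.0]]
contact_force: [0.3, -0.1, -1.4]
finger_gap: 0.957
```

That call had a slip: row 1 carried a spin of 0.11 rad as the fingers opened. I'll check the wing's angle in the wrist and top views. The jaws left it at about -38.8°, so the wing's long axis should be at about 51°.

```bash
python3 - <<'E'
from h import *
c=robot.get_calibration("wrist"); im=robot.grab_frame("wrist"); cv2.imwrite("pics/w2.png",im)
np.save("w2cal.npy",c,allow_pickle=True)
p=proj("wrist",[.596,.102,.246],c); print(p)
x,y=p.astype(int); cr=im[y-50:y+45,x-55:x+55]; print(x-55,y-50)
cv2.imwrite("pics/w2c.png",cv2.resize(cr,None,fx=6,fy=6,interpolation=cv2.INTER_CUBIC))
E
python3 st.py
```

```text
[275.607561   218.34748461]
220 168
t 15.25 pos [0.5978 0.1026 0.3246] yaw -38.8 yawrad -0.6773 q [ 0.314  0.387 -0.705  1.544  0.257  1.299 -1.099]
F [0.66 1.18 2.  ] Ftool [-0.22 -1.35 -2.  ] M [-0.02  -0.091 -0.007] tau7 -0.013 qd7 -0.013 gap 90.47
```

View pics/w2c.png

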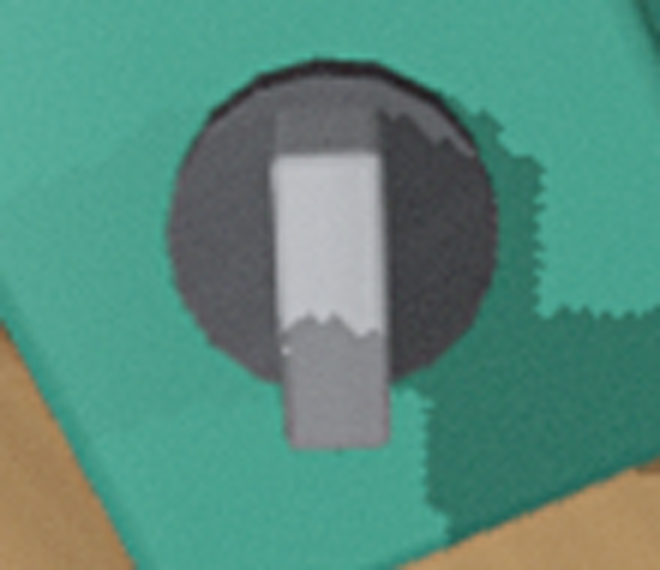

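View pics/w2.png

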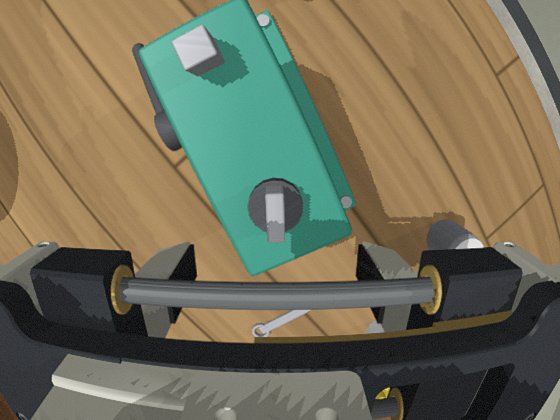

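Run:
```python
from h import *
c=np.load("w2cal.npy",allow_pickle=True).item()
f=lambda x,y:(220+x/6,168+y/6)
def ang(a,b):
    A=onz("wrist",f(*a),.2452,c);B=onz("wrist",f(*b),.2452,c);d=B-A;return np.degrees(np.arctan2(d[1],d[0]))%180,((A+B)/2).round(4)
print(ang((272,165),(288,440)),ang((380,160),(390,435)),ang((326,157),(338,447)))
# control: tool y axis drawn
s=robot.observe();R=s["orientation"];print("tool y ang",np.degrees(np.arctan2(R[1,1],R[0,1]))%180)
```

```text
(np.float64(53.89366283980016), array([0.5903, 0.1057, 0.2452])) (np.float64(53.61294883278866), array([0.601 , 0.0979, 0.2452])) (np.float64(53.427288575462384), array([0.5954, 0.1016, 0.2452]))
tool y ang 51.1966234663235
```

The wing is at about 53.6°, 2.4° behind the jaws' last angle. The slip, or the give in the pads, may therefore have let it back a few hundredths of a radian. I'll re-grip and add a small clockwise turn, read the torque while moving, and then release cleanly.

```bash
python3 mv.py 0.596 0.1019 0.219 -36.4
```

```text
t 15.25 pos [0.5978 0.1026 0.3246] yaw -38.8 tilt 0.36
q [ 0.314  0.387 -0.705  1.544  0.257  1.299 -1.099]
trans [-0.0012  0.0022  0.1056] dist 0.106 spin -0.042 (+-2pi alt)
```

Call:
{"op": "arm_command", "data": {"plan": [{"translation":[-0.001,0.001,0.015],"spin":-0.02,"grip":-1},{"translation":[-0.001,0.002,0.035],"spin":-0.042,"grip":-1},{"translation":[-0.001,0.002,0.055],"spin":-0.042,"grip":-1},{"translation":[-0.001,0.002,0.075],"spin":-0.042,"grip":-1},{"translation":[-0.001,0.002,0.09],"spin":-0.042,"grip":-0.5},{"translation":[-0.001,0.002,0.1],"spin":-0.042,"grip":0},{"translation":[-0.001,0.002,0.105],"spin":-0.042,"grip":0},{"translation":[-0.001,0.002,0.105],"spin":-0.042,"grip":0}]}}

```text
time: 16.25
eef_pos: [0.5964, 0.102, 0.2196]
orientation: [[0.805, -0.593, 0.006], [-0.593, -0.805, 0.003], [0.003, -0.006, -1.0]]
contact_force: [0.0, -0.6, 0.2]
finger_gap: 0.614
```

```bash
python3 mv.py 0.596 0.1019 0.219 -36.4; python3 st.py
```

```text
t 16.25 pos [0.5964 0.102  0.2196] yaw -36.39 tilt 0.37
q [ 0.297  0.474 -0.681  1.676  0.327  1.102 -1.113]
trans [-0.0003  0.0004  0.0006] dist 0.001 spin 0.0001 (+-2pi alt)
t 16.25 pos [0.5964 0.102  0.2196] yaw -36.39 yawrad -0.6352 q [ 0.297  0.474 -0.681  1.676  0.327  1.102 -1.113]
F [ 0.01 -0.62  0.24] Ftool [ 0.38  0.49 -0.24] M [-0.015 -0.023 -0.048] tau7 -0.02 qd7 0.002 gap 56.47
```

Call:
{"op": "arm_command", "data": {"plan": [{"translation":[0,0,0],"spin":0,"grip":1},{"translation":[0,0,0],"spin":0,"grip":1},{"translation":[0,0,0],"spin":0,"grip":1},{"translation":[0,0,0],"spin":0,"grip":1},{"translation":[0,0,0],"spin":0,"grip":1},{"translation":[0,0,0],"spin":0,"grip":1},{"translation":[0,0,0],"spin":0,"grip":1},{"translation":[0,0,0],"spin":0,"grip":1}], "grip_force": 50}}

```text
time: 17.25
eef_pos: [0.5962, 0.1022, 0.2196]
orientation: [[0.805, -0.593, 0.006], [-0.593, -0.805, 0.003], [0.003, -0.005, -1.0]]
contact_force: [-3.4, 0.3, 3.2]
finger_gap: 0.15
```

```bash
python3 st.py
```

```text
t 17.25 pos [0.5962 0.1022 0.2196] yaw -36.38 yawrad -0.635 q [ 0.297  0.474 -0.681  1.676  0.327  1.103 -1.113]
F [-3.37  0.26  3.18] Ftool [-2.86  1.77 -3.2 ] M [ 0.112  0.495 -0.039] tau7 0.049 qd7 0.0 gap 13.8
```

Call:
{"op": "arm_command", "data": {"plan": [{"translation":[0,0,0],"spin":0,"grip":1},{"translation":[0,0,0],"spin":0,"grip":1},{"translation":[0,0,0],"spin":0,"grip":1},{"translation":[0,0,0],"spin":0.02,"grip":1},{"translation":[0,0,0],"spin":0.04,"grip":1},{"translation":[0,0,0],"spin":0.06,"grip":1},{"translation":[0,0,0],"spin":0.09,"grip":1},{"translation":[0,0,0],"spin":0.12,"grip":1}]}}

```text
time: 18.25
eef_pos: [0.5962, 0.1022, 0.2196]
orientation: [[0.727, -0.687, 0.006], [-0.687, -0.727, 0.003], [0.002, -0.006, -1.0]]
contact_force: [-1.7, -0.1, 2.8]
finger_gap: 0.151
```

```bash
python3 st.py
```

```text
t 18.25 pos [0.5962 0.1022 0.2196] yaw -43.36 yawrad -0.7568 q [ 0.279  0.467 -0.655  1.676  0.312  1.099 -1.223]
F [-1.7  -0.13  2.83] Ftool [-1.14  1.25 -2.84] M [-0.091  0.431  0.607] tau7 -0.315 qd7 -0.216 gap 13.85
```

It reads 0.607 N m while moving, which is inside the band. Now a clean release with no spin, then a lift.

Call:
{"op": "arm_command", "data": {"plan": [{"translation":[0,0,0],"spin":0,"grip":1},{"translation":[0,0,0],"spin":0,"grip":0.5},{"translation":[0,0,0],"spin":0,"grip":0},{"translation":[0,0,0],"spin":0,"grip":-0.5},{"translation":[0,0,0],"spin":0,"grip":-0.5},{"translation":[0,0,-0.03],"spin":0,"grip":-0.5},{"translation":[0,0,-0.07],"spin":0,"grip":-0.5},{"translation":[0,0,-0.12],"spin":0,"grip":-0.5}]}}

```text
time: 19.25
eef_pos: [0.5949, 0.1015, 0.34]
orientation: [[0.727, -0.687, 0.004], [-0.687, -0.727, 0.002], [0.001, -0.004, -1.0]]
contact_force: [0.8, 0.0, -0.0]
finger_gap: 0.751
```

```bash
python3 - <<'E'
from h import *
c=robot.get_calibration("wrist"); im=robot.grab_frame("wrist"); cv2.imwrite("pics/w3.png",im)
np.save("w3cal.npy",c,allow_pickle=True)
p=proj("wrist",[.596,.102,.246],c); print(p)
x,y=p.astype(int); cr=im[y-50:y+45,x-55:x+55]; print(x-55,y-50)
cv2.imwrite("pics/w3c.png",cv2.resize(cr,None,fx=6,fy=6,interpolation=cv2.INTER_CUBIC))
E
python3 st.py; python3 mv.py 0.566 -0.20 0.30
```

```text
[276.58979496 209.79157228]
221 159
t 19.3 pos [0.5982 0.103  0.3482] yaw -43.37 yawrad -0.7569 q [ 0.307  0.363 -0.692  1.516  0.237  1.331 -1.163]
F [2.32 0.83 4.91] Ftool [ 1.16 -2.26 -4.87] M [ 0.098 -0.213  0.003] tau7 -0.028 qd7 -0.031 gap 69.23
t 19.3 pos [0.5982 0.103  0.3482] yaw -43.37 tilt 0.9
q [ 0.307  0.363 -0.692  1.516  0.237  1.331 -1.163]
trans [0.1843 0.243  0.0465] dist 0.308
```

View pics/w3c.png

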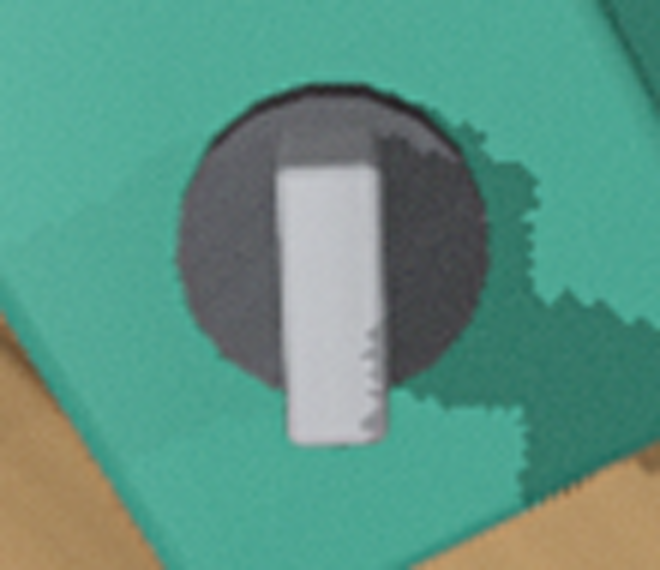

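The wing has followed (crop left edge (276,175)→(288,435)): it keeps the same roughly 2.4° offset to the jaws and has advanced. On to the cap.

```bash
python3 mv.py 0.566 -0.256 0.19 -43
python3 - <<'E'
from h import *
for n,px in (("blue",(354,278)),("y1",(411,226)),("y2",(405,266))): print(n,onz("top",px,.055).round(3))
E
```

```text
t 19.3 pos [0.5982 0.103  0.3482] yaw -43.37 tilt 0.9
q [ 0.307  0.363 -0.692  1.516  0.237  1.331 -1.163]
trans [0.2218 0.2852 0.1563] dist 0.394 spin -0.0065 (+-2pi alt)
blue [ 0.459 -0.234  0.055]
y1 [ 0.582 -0.368  0.055]
y2 [ 0.489 -0.352  0.055]
```

Call:
{"op": "arm_command", "data": {"plan": [{"translation":[0.03,0.04,0.0],"spin":0,"grip":-0.5},{"translation":[0.065,0.083,0.0],"spin":0,"grip":-0.5},{"translation":[0.1,0.128,0.0],"spin":0,"grip":-0.3},{"translation":[0.135,0.173,0.02],"spin":0,"grip":-0.2},{"translation":[0.165,0.213,0.055],"spin":0,"grip":-0.2},{"translation":[0.19,0.245,0.095],"spin":0,"grip":-0.2},{"translation":[0.21,0.27,0.13],"spin":0,"grip":-0.2},{"translation":[0.222,0.285,0.156],"spin":0,"grip":-0.2}]}}

```text
time: 20.3
eef_pos: [0.5649, -0.2584, 0.1881]
orientation: [[0.725, -0.689, 0.013], [-0.689, -0.725, 0.004], [0.007, -0.012, -1.0]]
contact_force: [-0.4, 0.0, 0.3]
finger_gap: 0.602
```

```bash
python3 - <<'E'
from h import *
print(robot.observe()["qd"].round(3))
c=robot.get_calibration("wrist"); im=robot.grab_frame("wrist"); cv2.imwrite("pics/w4.png",im)
np.save("w4cal.npy",c,allow_pickle=True)
print(proj("wrist",[.566,-.256,.055],c),proj("wrist",[.566,-.256,.078],c))
E
python3 mv.py 0.566 -0.256 0.12 -43
```

```text
[ 0.097  0.289  0.099  0.051  0.138 -0.331  0.129]
[274.10341174 197.50948387] [274.15400525 203.8307583 ]
t 20.35 pos [ 0.5625 -0.2605  0.1846] yaw -43.66 tilt 0.57
q [ 0.78   0.503 -0.519  1.674  0.274  1.032 -0.588]
trans [-0.0008 -0.0051  0.0647] dist 0.065 spin -0.0116 (+-2pi alt)
```

View pics/w4.png

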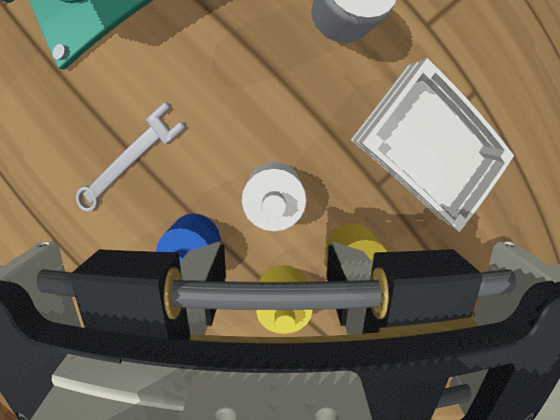

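The wrist view shows the white cap at about (274,199) with its knob at (274,203), the blue one at (188,240) and a yellow one at (285,300). This frame was taken while the arm was settling, so I'll descend partway, settle and measure again.

Call:
{"op": "arm_command", "data": {"plan": [{"translation":[-0.001,-0.005,0.015],"spin":-0.01,"grip":-0.2},{"translation":[-0.001,-0.005,0.03],"spin":-0.01,"grip":-0.2},{"translation":[-0.001,-0.005,0.045],"spin":-0.01,"grip":-0.2},{"translation":[-0.001,-0.005,0.055],"spin":-0.01,"grip":-0.2},{"translation":[-0.001,-0.005,0.055],"spin":-0.01,"grip":-0.2},{"translation":[-0.001,-0.005,0.055],"spin":-0.01,"grip":-0.2},{"translation":[-0.001,-0.005,0.055],"spin":-0.01,"grip":-0.2},{"translation":[-0.001,-0.005,0.055],"spin":-0.01,"grip":-0.2}]}}

```text
time: 21.35
eef_pos: [0.566, -0.2562, 0.1302]
orientation: [[0.73, -0.683, 0.01], [-0.683, -0.73, 0.004], [0.004, -0.01, -1.0]]
contact_force: [0.1, 0.2, 0.9]
finger_gap: 0.597
```

```bash
python3 - <<'E'
from h import *
print(robot.observe()["qd"].round(3))
c=robot.get_calibration("wrist"); im=robot.grab_frame("wrist"); cv2.imwrite("pics/w5.png",im)
np.save("w5cal.npy",c,allow_pickle=True)
p=proj("wrist",[.566,-.256,.055],c);print(p,proj("wrist",[.566,-.256,.078],c))
x,y=p.astype(int); cr=im[y-60:y+60,x-65:x+65]; print(x-65,y-60)
cv2.imwrite("pics/w5c.png",cv2.resize(cr,None,fx=5,fy=5,interpolation=cv2.INTER_CUBIC))
m=(im.min(2)>150).astype(np.uint8); 
n,l,st,ce=cv2.connectedComponentsWithStats(m)
i=l[y-15,x]; print(i,st[i],ce[i])
E
python3 mv.py 0.566 -0.256 0.058 -43;python3 st.py
```

```text
[ 0.001  0.002  0.001  0.001 -0.001 -0.001 -0.001]
[275.50786917 218.45693461] [275.61592142 228.51689501]
210 158
12 [ 236  183   78   75 4410] [274.3553288  220.14081633]
t 21.4 pos [ 0.5659 -0.2562  0.1301] yaw -43.1 tilt 0.59
q [ 0.755  0.568 -0.499  1.712  0.316  0.935 -0.618]
trans [-0.0004  0.0005  0.0721] dist 0.072 spin -0.0018 (+-2pi alt)
t 21.4 pos [ 0.5659 -0.2562  0.1301] yaw -43.1 yawrad -0.7523 q [ 0.755  0.568 -0.499  1.712  0.316  0.935 -0.618]
F [-0.29  0.19 -0.08] Ftool [-0.34  0.06  0.08] M [-0.026  0.001  0.02 ] tau7 -0.001 qd7 0.002 gap 55.33
```

View pics/w5c.png

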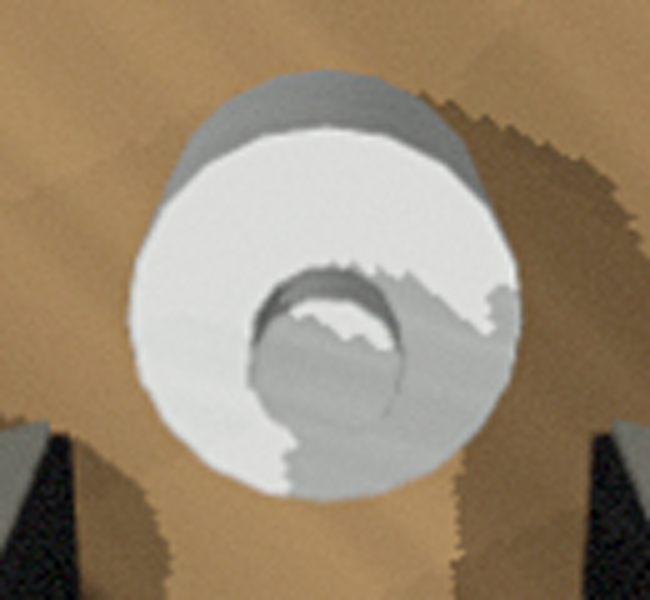

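Run:
```python
from h import *
c=np.load("w5cal.npy",allow_pickle=True).item()
f=lambda x,y:(210+x/5,158+y/5)
pts=[onz("wrist",f(*q),.055,c) for q in ((130,313),(520,313),(325,127),(325,500))]
L,Rr,T,B=pts; print((L+Rr)/2,(T+B)/2,np.linalg.norm(L-Rr),np.linalg.norm(T-B))
# knob top: x 250..403, bottom y~430, top edge of top face ~298
k=[onz("wrist",f(*q),.078,c) for q in ((250,365),(403,365),(327,298),(327,432))]
print((k[0]+k[1])/2,(k[2]+k[3])/2,np.linalg.norm(k[0]-k[1]),np.linalg.norm(k[2]-k[3]))
s=robot.observe();R=s["orientation"]
for P in ((L+Rr)/2,(T+B)/2): print(R.T@(P-s["eef_pos"]))
```

```text
[ 0.56454133 -0.25700882  0.055     ] [ 0.56376562 -0.25782341  0.055     ] 0.058877547977017046 0.05920315803574207
[ 0.5646056 -0.2571752  0.078    ] [ 0.56456502 -0.25731637  0.078     ] 0.020943038781192965 0.019484111441486963
[-0.00073861  0.00228447  0.07504577]
[-0.00074837  0.00340922  0.07503499]
```

```bash
python3 mv.py 0.5648 -0.2568 0.0585 -43
```

```text
t 21.4 pos [ 0.5659 -0.2562  0.1301] yaw -43.1 tilt 0.59
q [ 0.755  0.568 -0.499  1.712  0.316  0.935 -0.618]
trans [-0.0007  0.0019  0.0715] dist 0.072 spin -0.0018 (+-2pi alt)
```

Call:
{"op": "arm_command", "data": {"plan": [{"translation":[-0.001,0.002,0.015],"spin":0,"grip":-0.2},{"translation":[-0.001,0.002,0.03],"spin":0,"grip":-0.2},{"translation":[-0.001,0.002,0.045],"spin":0,"grip":-0.2},{"translation":[-0.001,0.002,0.058],"spin":0,"grip":-0.2},{"translation":[-0.001,0.002,0.066],"spin":0,"grip":-0.2},{"translation":[-0.001,0.002,0.0705],"spin":0,"grip":-0.2},{"translation":[-0.001,0.002,0.0705],"spin":0,"grip":-0.2},{"translation":[-0.001,0.002,0.0705],"spin":0,"grip":0.2}], "grip_force": 5}}

```text
time: 22.4
eef_pos: [0.565, -0.2568, 0.0601]
orientation: [[0.73, -0.683, 0.01], [-0.683, -0.73, 0.004], [0.005, -0.01, -1.0]]
contact_force: [-0.2, -0.3, -0.1]
finger_gap: 0.534
```

```bash
python3 st.py
```

```text
t 22.4 pos [ 0.565  -0.2568  0.0601] yaw -43.1 yawrad -0.7523 q [ 0.726  0.657 -0.459  1.749  0.371  0.814 -0.658]
F [-0.19 -0.33 -0.14] Ftool [0.08 0.37 0.14] M [-0.049  0.016  0.054] tau7 -0.001 qd7 0.002 gap 49.11
```

Close gently to centre the cap along the first axis.

Call:
{"op": "arm_command", "data": {"plan": [{"translation":[0,0,0.001],"spin":0,"grip":0.6},{"translation":[0,0,0.001],"spin":0,"grip":0.8},{"translation":[0,0,0.001],"spin":0,"grip":0.8},{"translation":[0,0,0.001],"spin":0,"grip":0.8},{"translation":[0,0,0.001],"spin":0,"grip":0.8},{"translation":[0,0,0.001],"spin":0,"grip":0.8},{"translation":[0,0,0.001],"spin":0,"grip":0.2},{"translation":[0,0,0.001],"spin":0,"grip":-0.1}], "grip_force": 5}}

```text
time: 23.4
eef_pos: [0.5649, -0.2567, 0.0589]
orientation: [[0.73, -0.683, 0.01], [-0.683, -0.73, 0.004], [0.005, -0.01, -1.0]]
contact_force: [-0.4, -0.1, 0.1]
finger_gap: 0.406
```

```bash
python3 st.py
```

```text
t 23.4 pos [ 0.5649 -0.2567  0.0589] yaw -43.1 yawrad -0.7522 q [ 0.726  0.659 -0.458  1.75   0.372  0.812 -0.658]
F [-0.41 -0.1   0.06] Ftool [-0.23  0.35 -0.07] M [-0.007  0.006 -0.022] tau7 -0.001 qd7 0.0 gap 37.33
```

Call:
{"op": "arm_command", "data": {"plan": [{"translation":[0,0,0],"spin":-0.1,"grip":-0.1},{"translation":[0,0,0],"spin":-0.27,"grip":-0.1},{"translation":[0,0,0],"spin":-0.45,"grip":-0.1},{"translation":[0,0,0],"spin":-0.63,"grip":-0.1},{"translation":[0,0,0],"spin":-0.81,"grip":-0.1},{"translation":[0,0,0],"spin":-0.99,"grip":-0.1},{"translation":[0,0,0],"spin":-1.17,"grip":-0.1},{"translation":[0,0,0],"spin":-1.3,"grip":-0.1}]}}

```text
time: 24.4
eef_pos: [0.5648, -0.2569, 0.0587]
orientation: [[0.851, 0.525, 0.01], [0.525, -0.851, 0.004], [0.011, 0.002, -1.0]]
contact_force: [0.1, 0.2, -0.1]
finger_gap: 0.55
```

```bash
python3 mv.py 0.5649 -0.2567 0.0585 47; python3 st.py
```

```text
t 24.4 pos [ 0.5648 -0.2569  0.0587] yaw 31.65 tilt 0.62
q [ 0.929  0.75  -0.756  1.742  0.63   0.9    0.456]
trans [ 0.0002 -0.0001  0.0002] dist 0.0 spin -0.2679 (+-2pi alt)
t 24.4 pos [ 0.5648 -0.2569  0.0587] yaw 31.65 yawrad 0.5524 q [ 0.929  0.75  -0.756  1.742  0.63   0.9    0.456]
F [ 0.08  0.23 -0.06] Ftool [ 0.19 -0.16  0.06] M [ 0.014 -0.125  0.013] tau7 -1.005 qd7 0.877 gap 50.58
```

Finish the quarter turn, then grip firmly.

Call:
{"op": "arm_command", "data": {"plan": [{"translation":[0,0,0],"spin":-0.13,"grip":-0.1},{"translation":[0,0,0],"spin":-0.22,"grip":-0.1},{"translation":[0,0,0],"spin":-0.27,"grip":-0.1},{"translation":[0,0,0],"spin":-0.27,"grip":0.3},{"translation":[0,0,0],"spin":-0.27,"grip":0.8},{"translation":[0,0,0],"spin":-0.27,"grip":0.8},{"translation":[0,0,0],"spin":-0.27,"grip":0.8},{"translation":[0,0,0],"spin":-0.27,"grip":0.8}], "grip_force": 10}}

```text
time: 25.4
eef_pos: [0.5647, -0.2569, 0.0586]
orientation: [[0.681, 0.733, 0.01], [0.733, -0.681, 0.004], [0.01, 0.004, -1.0]]
contact_force: [-0.3, 0.2, -1.1]
finger_gap: 0.235
```

Call:
{"op": "arm_command", "data": {"plan": [{"translation":[0,0,0],"spin":0,"grip":1},{"translation":[0,0,0],"spin":0,"grip":1},{"translation":[0,0,0],"spin":0,"grip":1},{"translation":[0,0,0],"spin":0,"grip":1},{"translation":[0,0,-0.005],"spin":0,"grip":1},{"translation":[0,0,-0.02],"spin":0,"grip":1},{"translation":[0,0,-0.035],"spin":0,"grip":1},{"translation":[0,0,-0.05],"spin":0,"grip":1}], "grip_force": 40}}

```text
time: 26.4
eef_pos: [0.5646, -0.2572, 0.1103]
orientation: [[0.681, 0.733, 0.011], [0.733, -0.681, 0.004], [0.01, 0.006, -1.0]]
contact_force: [1.4, -0.2, -1.5]
finger_gap: 0.226
```

```bash
python3 st.py
python3 - <<'E'
from h import *
cv2.imwrite("pics/w6.png",robot.grab_frame("wrist"))
E
python3 mv.py 0.5835 -0.08 0.34
```

```text
t 26.4 pos [ 0.5646 -0.2572  0.1103] yaw 47.11 yawrad 0.8223 q [ 0.999  0.711 -0.864  1.719  0.623  1.     0.731]
F [ 1.39 -0.23 -1.47] Ftool [0.76 1.17 1.48] M [ 0.027 -0.134  0.   ] tau7 -0.125 qd7 0.093 gap 20.83
t 26.45 pos [ 0.5658 -0.2575  0.1123] yaw 47.12 tilt 0.78
q [ 0.999  0.709 -0.865  1.717  0.622  1.001  0.731]
trans [ 0.1445 -0.106  -0.227 ] dist 0.289
```

View pics/w6.png

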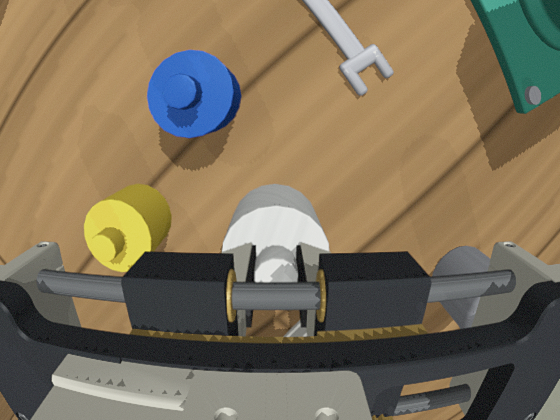

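The cap is held by the knob, with its body at (275,240) directly under the fingers and upright. Next I carry it up and over.

```bash
python3 mv.py 0.58 -0.06 0.36
```

```text
t 26.45 pos [ 0.5658 -0.2575  0.1123] yaw 47.12 tilt 0.78
q [ 0.999  0.709 -0.865  1.717  0.622  1.001  0.731]
trans [ 0.157 -0.122 -0.247] dist 0.317
```

Call:
{"op": "arm_command", "data": {"plan": [{"translation":[0.01,-0.008,-0.035],"spin":0,"grip":1},{"translation":[0.02,-0.016,-0.075],"spin":0,"grip":1},{"translation":[0.04,-0.031,-0.12],"spin":0,"grip":1},{"translation":[0.065,-0.05,-0.16],"spin":0,"grip":1},{"translation":[0.09,-0.07,-0.2],"spin":0,"grip":1},{"translation":[0.115,-0.09,-0.23],"spin":0,"grip":1},{"translation":[0.14,-0.108,-0.247],"spin":0,"grip":1},{"translation":[0.157,-0.122,-0.247],"spin":0,"grip":1}]}}

```text
time: 27.45
eef_pos: [0.5807, -0.0577, 0.3624]
orientation: [[0.679, 0.734, 0.017], [0.734, -0.679, 0.002], [0.013, 0.011, -1.0]]
contact_force: [0.5, -0.5, -1.8]
finger_gap: 0.224
```

```bash
python3 st.py; python3 mv.py 0.5955 0.1018 0.35
```

```text
t 27.45 pos [ 0.5807 -0.0577  0.3624] yaw 47.22 yawrad 0.8242 q [ 0.849  0.412 -1.072  1.546  0.368  1.384  0.574]
F [ 0.47 -0.52 -1.84] Ftool [-0.08  0.68  1.85] M [ 0.03  -0.112  0.006] tau7 0.376 qd7 -0.299 gap 20.61
t 27.45 pos [ 0.5807 -0.0577  0.3624] yaw 47.22 tilt 0.98
q [ 0.849  0.412 -1.072  1.546  0.368  1.384  0.574]
trans [ 0.127  -0.0976  0.0129] dist 0.161
```

Call:
{"op": "arm_command", "data": {"plan": [{"translation":[0.02,-0.015,0.0],"spin":0,"grip":1},{"translation":[0.045,-0.035,0.0],"spin":0,"grip":1},{"translation":[0.075,-0.057,0.0],"spin":0,"grip":1},{"translation":[0.1,-0.077,0.0],"spin":0,"grip":1},{"translation":[0.118,-0.09,0.005],"spin":0,"grip":1},{"translation":[0.127,-0.098,0.01],"spin":0,"grip":1},{"translation":[0.127,-0.098,0.013],"spin":0,"grip":1},{"translation":[0.127,-0.098,0.013],"spin":0,"grip":1}]}}

```text
time: 28.45
eef_pos: [0.5953, 0.1005, 0.3495]
orientation: [[0.68, 0.733, 0.016], [0.733, -0.68, 0.001], [0.012, 0.012, -1.0]]
contact_force: [-1.3, -0.5, -1.6]
finger_gap: 0.23
```

```bash
python3 st.py
python3 - <<'E'
from h import *
cv2.imwrite("pics/w7.png",robot.grab_frame("wrist")); s=robot.grab_frame("scene"); t=robot.grab_frame("top")
cv2.imwrite("pics/s7.png",cv2.resize(s[120:270,300:500],None,fx=4,fy=4,interpolation=cv2.INTER_CUBIC))
cv2.imwrite("pics/t7.png",t)
E
python3 mv.py 0.5955 0.1018 0.31
```

```text
t 28.45 pos [0.5953 0.1005 0.3495] yaw 47.13 yawrad 0.8226 q [ 0.539  0.465 -1.058  1.516  0.416  1.384  0.278]
F [-1.29 -0.46 -1.63] Ftool [-1.23 -0.65  1.61] M [ 0.019 -0.132  0.025] tau7 -0.011 qd7 -0.002 gap 21.12
t 28.6 pos [0.5955 0.1007 0.35  ] yaw 47.11 tilt 0.99
q [ 0.54   0.465 -1.058  1.516  0.416  1.384  0.278]
trans [ 0.0003 -0.0012  0.04  ] dist 0.04
```

View pics/s7.png

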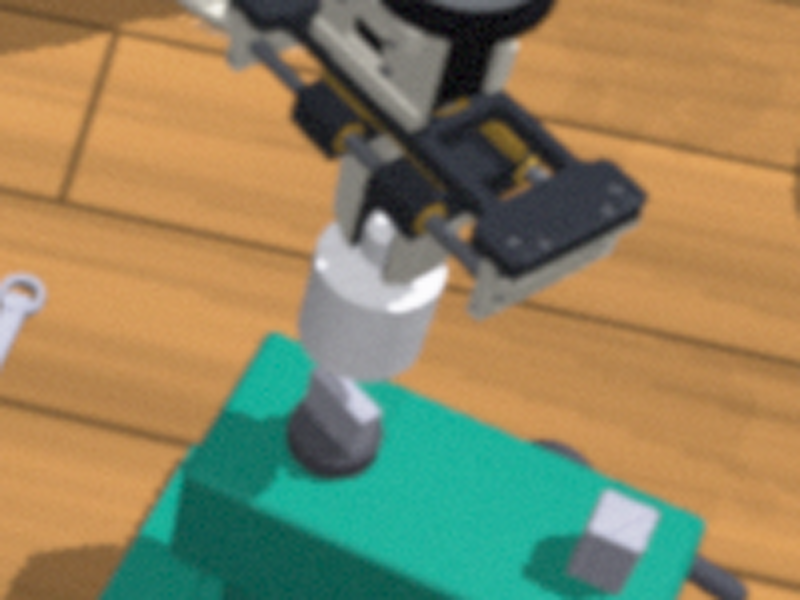

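View pics/w7.png

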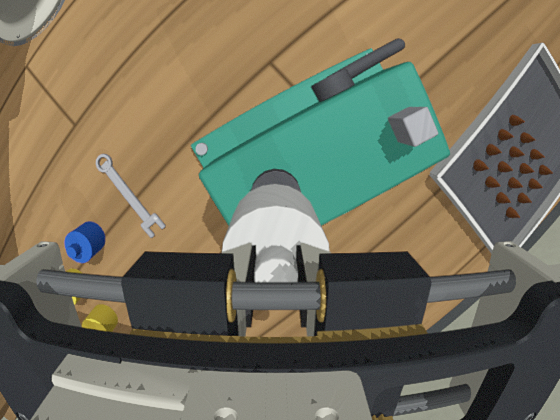

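The scene crop shows the cap above the wing and collar, upright in the jaws. The arm reports a 1.2 mm error in y, which I correct as I descend to just above the collar.

```bash
python3 mv.py 0.5955 0.1018 0.279
```

```text
t 28.6 pos [0.5955 0.1007 0.35  ] yaw 47.11 tilt 0.99
q [ 0.54   0.465 -1.058  1.516  0.416  1.384  0.278]
trans [-0.0001 -0.0016  0.071 ] dist 0.071
```

Call:
{"op": "arm_command", "data": {"plan": [{"translation":[0,-0.001,0.005],"spin":0,"grip":1},{"translation":[0,-0.0016,0.015],"spin":0,"grip":1},{"translation":[0,-0.0016,0.025],"spin":0,"grip":1},{"translation":[0,-0.0016,0.037],"spin":0,"grip":1},{"translation":[0,-0.0016,0.049],"spin":0,"grip":1},{"translation":[0,-0.0016,0.06],"spin":0,"grip":1},{"translation":[0,-0.0016,0.068],"spin":0,"grip":1},{"translation":[0,-0.0016,0.071],"spin":0,"grip":1}]}}

```text
time: 29.6
eef_pos: [0.5954, 0.1019, 0.2783]
orientation: [[0.68, 0.733, 0.016], [0.733, -0.681, 0.001], [0.012, 0.011, -1.0]]
contact_force: [0.3, 0.7, -1.8]
finger_gap: 0.229
```

```bash
python3 st.py;  python3 - <<'E'
from h import *
s=robot.grab_frame("scene")
cv2.imwrite("pics/s8.png",cv2.resize(s[150:280,320:480],None,fx=4,fy=4,interpolation=cv2.INTER_CUBIC))
E
python3 mv.py 0.5955 0.1018 0.2586
```

```text
t 29.6 pos [0.5954 0.1019 0.2783] yaw 47.12 yawrad 0.8223 q [ 0.52   0.518 -1.025  1.615  0.467  1.257  0.234]
F [ 0.29  0.66 -1.81] Ftool [ 0.66 -0.26  1.82] M [ 0.009 -0.125  0.011] tau7 0.001 qd7 -0.014 gap 21.11
t 29.65 pos [0.5954 0.1019 0.2783] yaw 47.12 tilt 0.94
q [ 0.52   0.518 -1.025  1.615  0.467  1.257  0.234]
trans [-0.0002 -0.0001  0.0197] dist 0.02
```

View pics/s8.png

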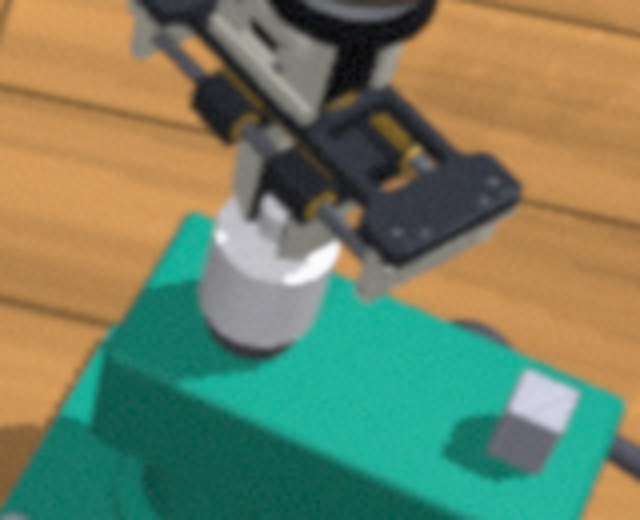

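The cap hangs over the wing without contact, and the collar is still visible below its rim. Lowering the last 20 mm slowly.

Call:
{"op": "arm_command", "data": {"plan": [{"translation":[0,0,0.003],"spin":0,"grip":1},{"translation":[0,0,0.006],"spin":0,"grip":1},{"translation":[0,0,0.009],"spin":0,"grip":1},{"translation":[0,0,0.012],"spin":0,"grip":1},{"translation":[0,0,0.0145],"spin":0,"grip":1},{"translation":[0,0,0.0165],"spin":0,"grip":1},{"translation":[0,0,0.018],"spin":0,"grip":1},{"translation":[0,0,0.019],"spin":0,"grip":1}]}}

```text
time: 30.65
eef_pos: [0.5957, 0.1019, 0.2593]
orientation: [[0.68, 0.733, 0.016], [0.733, -0.681, 0.001], [0.012, 0.011, -1.0]]
contact_force: [0.5, 0.2, -2.5]
finger_gap: 0.225
```

```bash
python3 st.py
```

```text
t 30.65 pos [0.5957 0.1019 0.2593] yaw 47.11 yawrad 0.8223 q [ 0.512  0.535 -1.014  1.638  0.484  1.224  0.221]
F [ 0.55  0.2  -2.51] Ftool [0.49 0.24 2.52] M [ 0.009 -0.109  0.021] tau7 0.005 qd7 -0.006 gap 20.66
```

Call:
{"op": "arm_command", "data": {"plan": [{"translation":[0,0,0.0004],"spin":0,"grip":1},{"translation":[0,0,0.0008],"spin":0,"grip":1},{"translation":[0,0,0.0012],"spin":0,"grip":1},{"translation":[0,0,0.0012],"spin":0,"grip":1},{"translation":[0,0,0.0012],"spin":0,"grip":1},{"translation":[0,0,0.0012],"spin":0,"grip":1},{"translation":[0,0,0.0012],"spin":0,"grip":1},{"translation":[0,0,0.0012],"spin":0,"grip":1}]}}

```text
time: 31.65
eef_pos: [0.596, 0.1017, 0.2585]
orientation: [[0.681, 0.732, 0.017], [0.732, -0.681, 0.001], [0.012, 0.012, -1.0]]
contact_force: [-0.1, -3.4, 5.2]
finger_gap: 0.23
```

```bash
python3 st.py
```

```text
t 31.65 pos [0.596  0.1017 0.2585] yaw 47.1 yawrad 0.8221 q [ 0.512  0.536 -1.013  1.638  0.486  1.222  0.22 ]
F [-0.06 -3.4   5.19] Ftool [-2.46  2.33 -5.19] M [-0.417  0.102  0.035] tau7 -0.017 qd7 0.0 gap 21.16
```

Contact: 5 N upward at TCP z 0.2585, which puts the rim at the expected 200 mm face. I release and lift.

Call:
{"op": "arm_command", "data": {"plan": [{"translation":[0,0,0],"spin":0,"grip":0.5},{"translation":[0,0,0],"spin":0,"grip":0.2},{"translation":[0,0,0],"spin":0,"grip":0},{"translation":[0,0,0],"spin":0,"grip":0},{"translation":[0,0,0],"spin":0,"grip":-0.2},{"translation":[0,0,-0.015],"spin":0,"grip":-0.2},{"translation":[0,0,-0.04],"spin":0,"grip":-0.2},{"translation":[0,0,-0.07],"spin":0,"grip":-0.2}]}}

```text
time: 32.65
eef_pos: [0.5947, 0.1018, 0.33]
orientation: [[0.68, 0.733, 0.017], [0.733, -0.681, 0.001], [0.012, 0.012, -1.0]]
contact_force: [1.0, -0.9, 0.2]
finger_gap: 0.596
```

```bash
python3 st.py;python3 mv.py 0.52 -0.12 0.40
```

```text
t 32.65 pos [0.5947 0.1018 0.33  ] yaw 47.11 yawrad 0.8223 q [ 0.536  0.477 -1.051  1.547  0.428  1.347  0.266]
F [ 0.97 -0.94  0.22] Ftool [-0.02  1.35 -0.21] M [-0.022 -0.137 -0.022] tau7 -0.198 qd7 0.141 gap 54.82
t 32.65 pos [0.5947 0.1018 0.33  ] yaw 47.11 tilt 0.98
q [ 0.536  0.477 -1.051  1.547  0.428  1.347  0.266]
trans [-0.2124  0.0971 -0.0716] dist 0.244
```

Back away clear of the press, then check.

Call:
{"op": "arm_command", "data": {"plan": [{"translation":[0,0,-0.02],"spin":0,"grip":-0.2},{"translation":[-0.02,0.01,-0.045],"spin":0,"grip":-0.2},{"translation":[-0.055,0.025,-0.07],"spin":0,"grip":-0.2},{"translation":[-0.095,0.043,-0.07],"spin":0,"grip":-0.2},{"translation":[-0.135,0.061,-0.07],"spin":0,"grip":-0.2},{"translation":[-0.17,0.078,-0.07],"spin":0,"grip":-0.2},{"translation":[-0.2,0.092,-0.07],"spin":0,"grip":-0.2},{"translation":[-0.212,0.097,-0.07],"spin":0,"grip":-0.2}]}}

```text
time: 33.65
eef_pos: [0.5199, -0.1217, 0.3992]
orientation: [[0.683, 0.73, 0.018], [0.73, -0.683, 0.0], [0.012, 0.013, -1.0]]
contact_force: [0.0, 0.5, 0.2]
finger_gap: 0.596
```

```bash
python3 - <<'E'
from h import *
s=robot.grab_frame("scene"); t=robot.grab_frame("top")
cv2.imwrite("pics/s9.png",s); cv2.imwrite("pics/t9.png",t)
a=cv2.resize(s[190:290,320:480],None,fx=4,fy=4,interpolation=cv2.INTER_CUBIC)
b=cv2.resize(t[150:250,120:280],None,fx=4,fy=4,interpolation=cv2.INTER_CUBIC)[:, :640]
cv2.imwrite("pics/s9c.png",a); cv2.imwrite("pics/t9c.png",b)
for n,P in (("top",[.5955,.1018,.278]),("top",[.5955,.1018,.255]),("scene",[.5955,.1018,.278]),("scene",[.5955,.1018,.255])): print(n,proj(n,P))
E
python3 st.py
```

```text
top [188.54802896 204.95311336]
top [191.58926827 206.5520332 ]
scene [388.81822631 206.20737925]
scene [386.79228596 213.231461  ]
t 33.75 pos [ 0.5202 -0.1206  0.399 ] yaw 46.98 yawrad 0.82 q [ 1.098  0.27  -1.114  1.6    0.245  1.407  0.782]
F [ 0.31 -0.07  0.78] Ftool [ 0.17  0.29 -0.77] M [ 0.086 -0.167  0.021] tau7 0.256 qd7 -0.022 gap 55.31
```

View pics/s9.png

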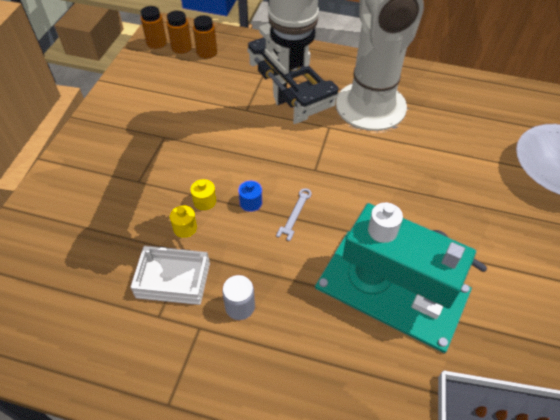

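View pics/s9c.png

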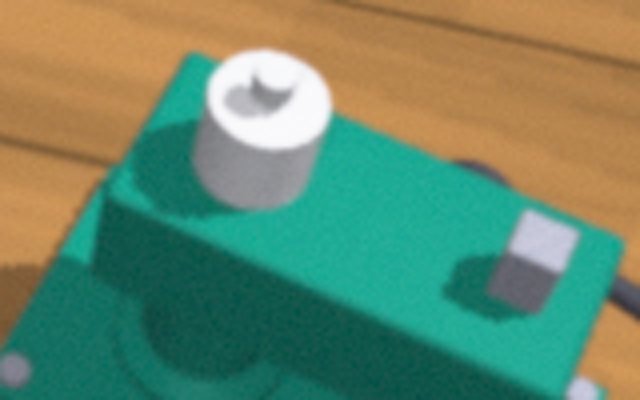

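View pics/t9.png

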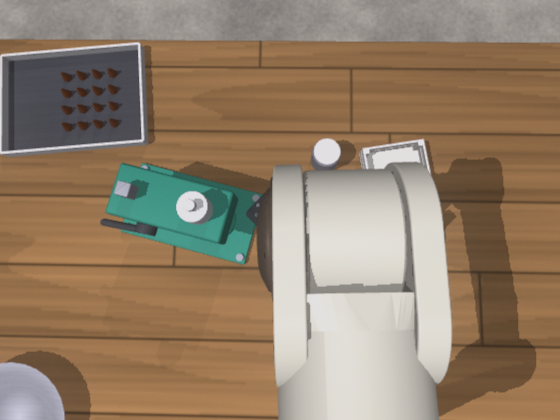

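The scene picture shows the cap upright, with its rim down on the green head around the filler at (386,222). No collar is visible under it, and its shadow joins the rim. The look-alikes, tin, wrench and basket are where they were, and the arm is clear. Handing in.

Run:
```python
from cell import robot
print(robot.job_done())
```

```text
the job is handed in; nothing more can be done
None
```

The plug is tightened snug and the dust cap sits over it, fully down on the press head. I handed the job in at about 34 s; no verdict came back.

**Plug:** I turned it clockwise until it went stiff, after roughly 2.1 rad of free running. I finished about 0.65–0.7 rad past that point, at 0.61 N m read while moving. An earlier standstill reading, about 0.1 rad before the end, was 0.50 N m. With the stated 0.1–0.25 N m offset that means 0.60–0.75 N m, still inside the snug range.

**One slip:** on the first release I left a 0.11 rad spin in the opening row. A picture then showed the wing 2.4° behind the jaws, so I re-gripped, added about 0.12 rad and released cleanly. The wing showed the same 2.4° offset after that clean release, so it was probably give in the pads and not loosening.

**Cap:** I centred the cap with a light first grasp of its knob, then turned a quarter turn and gripped it. I lowered it over the plug to contact, 5 N at the expected height for the rim on the 200 mm face.

**Final pictures:** the scene view shows the cap upright with no collar visible below it, and the bystanders and look-alikes where they were. The arm hid the wrench and the look-alikes in the top view, so those were checked only in the scene view.

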